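Raise the stop frame of the sloping inspection stand and lay the stone core against it

TASK

Set up the sloping inspection stand: swing its folded steel stop frame up and over, past upright, until it leans back on its pins and stays there by itself. Then take the round stone core from its low cradle, lower it crosswise onto the sloping board on the uphill side of the raised stop before you let go, and leave it lying still against the stop. Leave the glass jar and the loupe where they are.

Things in the scene. Friction and masses are not known exactly. Their poses are not given: they have to be found in the camera images.
- board: Sloping board of the dark wooden stand fixed to the desk: 200 mm (x) by 160 mm (y), 12 mm thick, grey felt on top. Origin: centre of its upper surface, 60 mm above the desk. x points up the 12 degree slope, y along the width, z is the outward normal; the surface is z = 0. The lower edge (x = -100 mm) faces roughly towards the robot. It carries only the stop frame.
- stop (a joint): Angle of the stop frame, rad. 0: folded, arms pointing up the slope, 18 degrees above the board (30 above level). It grows as the frame swings up and over towards the lower edge. 1.05: arms upright (dead centre). 1.57: arms rest on the pins, 30 degrees past upright. Little friction: let go short of dead centre it falls back folded; past it, it falls onto the pins and stays.
- stop_hinge (a point): Middle of the frame's hinge axis, at board x = -60, z = -6 mm, axes as the board's; the hinge axis is y. The steel frame (120 g) has two arms outside the board's sides (y = +-91 mm), a 10 mm round top bar 85 mm from the axis and an 8 mm round lower bar 36 mm from it, both along y.
- stop_bar (a point): Middle of the stop frame's 10 mm round top bar; moves with the frame, its y along the bar. Folded, the bar's centre is 20 mm over the board. It can be pinched from above with the fingers on its uphill and downhill sides, and turns between them as the frame swings.
- core_center (a point): Centre of the loose polished stone core: pale marble cylinder, 44 mm diameter, 130 mm long, 0.3 to 0.6 kg; it rolls. Its x is the cylinder axis. At first it lies level, centre 30 mm above the desk, its middle 60 mm clear for fingers. Against the raised stop (lower bar) its centre is at board x -45, z 22 mm; let go a little uphill (x -20 mm, room for fingers) it rolls down to the stop.
- cradle: Low dark wooden cradle fixed to the desk, 70 by 112 mm: a 30 mm wide, 8 mm thick middle rib under the core and at each end a 22 mm long, 16 mm high end piece between whose ridges the core lies. Origin: centre of its underside; y is along the core. Stand and cradle may be on either side, left or right.
- jar: Bystander: screw-cap glass jar with stones, 39 mm wide, 43 mm high, loose, behind and between the work places. Origin at its underside.
- loupe: Bystander: folding loupe, 27 x 44 x 14 mm, loose, near the robot between the work places. Origin at its underside.
There are look-alikes about, which are no part of the job. What is meant by the part that bears core_center is not brown, and is the larger of those in its own colour.

How it is judged:
By the outcome, as a careful person would: the job done as asked, in the order asked, and still so for the second after the job is handed in, with the robot touching nothing.
It also fails if it takes over 58 s, if anything falls off the work surface, if the arm or the gripper's body presses on something with over 40 N, if the wrist force passes 120 N, or if a joint passes its speed limit or range.

ROBOT

A 6-joint arm with a two-finger parallel gripper is mounted at the origin on a cart in front of the work surface, level with it; the furniture and walls round the work are solid. World frame = base frame: x ahead of the robot, y to its left, z up, the work surface at z = 0. Lengths are in mm, angles in degrees, forces in N, time in s.
With the tool pointing down it reaches from about 300 to 850 mm from the base axis. Payload 4.2 kg.
Tool frame: the origin (TCP) lies on the front face of the gripper's body, between the roots of the fingers; the fingertips stand 78 mm ahead of it and the grasp point (between the pads) lies 60 mm ahead of it; x points along the fingers, y is the direction in which the jaws open and shut, and the axes are right-handed (so a half turn about x gives the same grasp; the last joint's range is limited). The gripper opens to 91 mm and grips with 3 to 60 N. Pads are 32 mm wide; open, the fingers measure 118 mm over their backs; the gripper's body (76 mm by 178 mm) begins 60 mm behind the grasp point.
Start: joints at [-70.015, 18.312, 89.639, -0, 72.044, -1.146], TCP at [207.287, -536.346, 292.276] pointing down, gripper open.
Joint ranges: [-177.97, 177.97], [-48.28, 115.42], [12.27, 149.76], [-77.06, 257.06], [2.81, 150.46], [-146.56, 146.56]. Speed limits (degrees/s): [147.25, 147.25, 180, 180, 180, 180].

INTERFACE

Orientations are given as [roll, pitch, yaw] about the fixed x, y, z axes, in that order (R = Rz(yaw) Ry(pitch) Rx(roll)).
In Python, from workcell import status, viewer, env gives the robot as it stands. The module is installed in compiled form; this text tells all that it offers.
- The arm moves only by the tool move_arm, never from a script. Its argument "moves" is a list of rows, each a list of 3 entries, a list of its own where there are three numbers: the shift along the tool's x, y, z in cm, then the turn about the tool's x in rad, then the gripper's target within -1 to 1 (fully open at 1, half-way at 0, shut at -1). A call has 1 to 20 rows; each row is the pose to reach, as a shift and turn from the pose commanded when the call began, along the tool's axes at that moment; what a row does not reach only later rows make up. A row lasts 1/8 s, in which the tool goes at most 62.5 mm and 10.7 degrees, less where a joint would pass 70% of its speed; a pose out of reach is approached as far as the arm can. A call with a gripper value outside its range is refused whole. The fingers move at their own pace and stop on an object; "force" is the grip in N (left out, the last holds). Time passes only in rows, so rows that repeat a pose let the fingers close. It gives the time, the measured TCP pose, the force and the opening at its end, in the units of the state.
- status.state(): the state, without advancing time (a new reading comes with each control period).
- viewer.grab_frame(name): name is "scene" or "top"; returns the picture (420x560x3 uint8, red, green, blue); there is no depth.
- viewer.get_calibration(name): a dict with "camera_matrix" (3x3 intrinsics, pixels), "eye" and "rotation" of the camera in the world. Camera axes: x right, y down, z forward; pixel columns grow to the right and rows downward; lengths in mm; the calibration is good to about 2 mm. A picture is of the moment at which its call begins. get_calibration takes no time and is no camera call.
- env.job_done(): hands the job in, once; it reports no verdict.
The state is a dict: "time_s": time; "qpos": joint angles; "qvel": joint speeds; "effort": joint torques, N m; "ee_pos": TCP position; "ee_rot": TCP orientation; "force": force on the tool from outside, world axes, zero at the start; "torque": the same for the moment, N m; "gripper_width": finger opening in mm.
Only numpy, scipy, OpenCV 4.12 (cv2) and the standard library are available. Lean on these libraries where they do the work, as an engineer would, in place of code of your own. Each camera call takes 0.05 s, during which the arm holds its last target.

## Working session

There is one attempt and no reset: what is moved stays moved. The work goes in short steps, Python scripts to look and compute and a tool call to move; the robot and the scene stay as the last step left them, time stands still between calls to the robot, and variables do not carry over. Pictures are saved under pics/ and viewed, and the job is handed in when it is done.

Besides the shell and the picture viewer there is one more tool, called after "Emit:" by a JSON object that holds its "method" and its "body", one argument or row to a line. move_arm: Moves the arm, as the interface text tells. Its arguments: {"type":"object","properties":{"moves":{"type":"array","items":{"type":"array"}},"force":{"type":"number"}},"required":["moves"]}

```bash
mkdir -p pics; ls
python3 - <<'E'
from workcell import status, viewer, env
import cv2
s=status.state(); print(s)
for n in ("scene","top"):
    c=viewer.get_calibration(n); print(n,c)
    cv2.imwrite(f"pics/{n}0.png",viewer.grab_frame(n)[:,:,::-1])
E
```

```text
pics
{'time_s': 0.0, 'qpos': array([-7.00150340e+01,  1.83520502e+01,  8.97065566e+01,  2.31638623e-04,
        7.20418156e+01, -1.14561815e+00]), 'qvel': array([-0.0045308 , -0.01588401,  0.06692037,  0.01692363,  0.01255872,
        0.03632999]), 'effort': array([ 7.39522766e-04, -4.12462771e+01, -2.31974727e+01,  7.27389241e-02,
        4.58810362e-02, -1.67988305e-04]), 'ee_pos': array([ 207.16650604, -535.99942182,  291.41502166]), 'ee_rot': array([-91.27126861,  89.89957731, 109.85924396]), 'force': array([ 0.32867714, -0.13040677, -0.62314338]), 'torque': array([ 0.02961625,  0.00467145, -0.02977052]), 'gripper_width': 91.08481720946463}
scene {'camera_matrix': array([[440.42627648,   0.        , 277.82102264],
       [  0.        , 440.42627648, 213.0747693 ],
       [  0.        ,   0.        ,   1.        ]]), 'eye': array([-39.17827464, 408.74127804, 606.21478252]), 'rotation': array([-123.79747537,    1.17346513, -123.58159152])}
top {'camera_matrix': array([[406.92715319,   0.        , 277.67443737],
       [  0.        , 406.92715319, 210.05082618],
       [  0.        ,   0.        ,   1.        ]]), 'eye': array([448.56000639, -11.62729975, 948.83607984]), 'rotation': array([-1.71405504e+02,  1.43105053e-01, -9.10011262e+01])}
```

View pics/scene0.png

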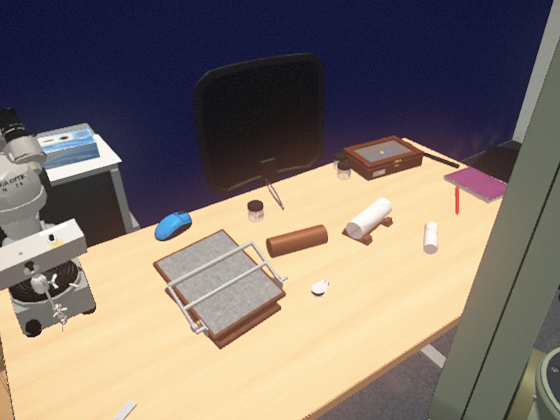

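View pics/top0.png

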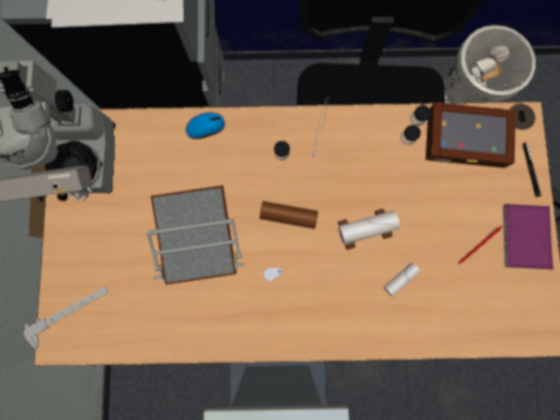

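The top view shows the stand at left (felt board around px (195,235)), with its frame folded. There are three look-alikes for the core:
- A brown cylinder at (289,215).
- A white cylinder on dark wooden cradle pieces at (369,227).
- A smaller white cylinder at (402,279).

The one meant is not brown and is the larger of its colour, so it is the one at (369,227). I'll confirm that in a crop.

Run:
```python
import cv2, numpy as np
t=cv2.imread("pics/top0.png"); s=cv2.imread("pics/scene0.png")
a=cv2.resize(t[170:300,130:260],None,fx=4,fy=4,interpolation=cv2.INTER_CUBIC)
b=cv2.resize(t[190:310,330:430],None,fx=4,fy=4,interpolation=cv2.INTER_CUBIC)
c=np.zeros((520,400,3),np.uint8); c[:480]=b
cv2.imwrite("pics/crop_top.png",cv2.resize(np.hstack([a,c]),None,fx=.85,fy=.85))
cv2.imwrite("pics/crop_scene.png",cv2.resize(s[180:350,145:445],None,fx=2.6,fy=2.6,interpolation=cv2.INTER_CUBIC))
```

```text
(no output)
```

View pics/crop_top.png

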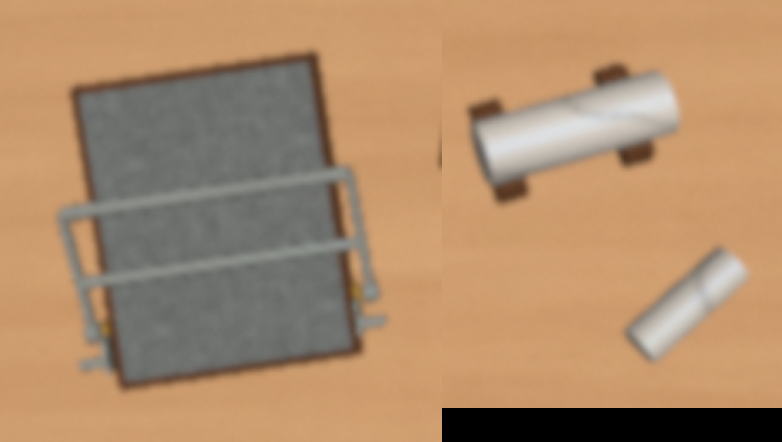

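View pics/crop_scene.png

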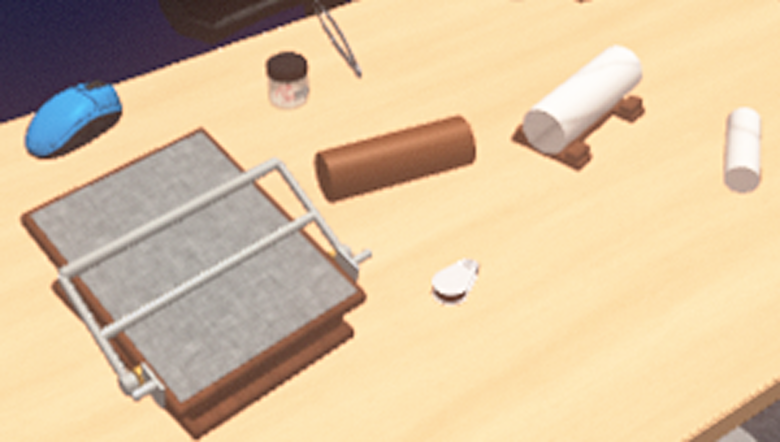

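The crop confirms it. The larger white cylinder lies on the cradle, the small white one lies loose, and the brown one is ruled out. Next I measure.

```bash
cat > h.py <<'E'
import numpy as np, cv2
from scipy.spatial.transform import Rotation as R
from workcell import viewer, status
def cal(n):
    c=viewer.get_calibration(n); return np.array(c["camera_matrix"]),np.array(c["eye"]),R.from_euler("xyz",c["rotation"],degrees=True).as_matrix()
def ray(n,p):
    K,e,M=cal(n); d=M@np.linalg.inv(K)@np.array([p[0],p[1],1.]); return e,d/np.linalg.norm(d)
def onz(n,p,z):
    e,d=ray(n,p); return e+d*(z-e[2])/d[2]
def proj(n,X):
    K,e,M=cal(n); q=K@(M.T@(np.asarray(X,float)-e)); return q[:2]/q[2]
def tri(p1,p2):
    e1,d1=ray("top",p1); e2,d2=ray("scene",p2)
    A=np.c_[d1,-d2]; t=np.linalg.lstsq(A,e2-e1,rcond=None)[0]
    a,b=e1+d1*t[0],e2+d2*t[1]; return (a+b)/2,np.linalg.norm(a-b)
E
python3 - <<'E'
from h import *
np.set_printoptions(precision=1,suppress=True)
zl,zh=60-100*np.sin(np.radians(12)),60+100*np.sin(np.radians(12))
c=[onz("top",p,z) for p,z in [((151.8,196.5),zh),((222.9,185.9),zh),((235.9,272.9),zl),((165.9,283.5),zl)]]
for q in c: print(q, proj("scene",q))
print("w",np.linalg.norm(c[0]-c[1]),np.linalg.norm(c[2]-c[3]),"l",np.linalg.norm(c[0]-c[3]),np.linalg.norm(c[1]-c[2]))
print("centre",np.mean(c,0)); 
for a,b in((3,0),(2,1)): v=c[b]-c[a]; print("yaw",np.degrees(np.arctan2(v[1],v[0])))
for a,b in((1,0),(2,3)): v=c[b]-c[a]; print("yaw(y)",np.degrees(np.arctan2(v[1],v[0]))-90)
# core
res={}
for n in("top","scene"):
    im=cv2.imread(f"pics/{n}0.png"); hsv=cv2.cvtColor(im,cv2.COLOR_BGR2HSV)
    m=((hsv[...,1]<60)&(hsv[...,2]>90)).astype(np.uint8)
    k,l,st,ce=cv2.connectedComponentsWithStats(m)
    x,y=(369,227) if n=="top" else (369,218)
    i=l[y,x]; cn=cv2.findContours((l==i).astype(np.uint8),cv2.RETR_EXTERNAL,cv2.CHAIN_APPROX_NONE)[0][0]
    r=cv2.minAreaRect(cn); print(n,st[i],ce[i],r,cv2.boxPoints(r).tolist()); res[n]=ce[i]
print("core z30",onz("top",res["top"],30),"tri",tri(res["top"],res["scene"]))
E
```

```text
[614.4 260.8  80.8] [155.  262.9]
[635.1 106.6  80.8] [223.7 229.3]
[447.3  83.   39.2] [285.5 292.9]
[426.9 237.2  39.2] [214.5 338.4]
w 155.6374976063168 155.5600524167687 l 193.49658990461705 193.8029801619229
centre [530.9 171.9  60. ]
yaw 7.181404546467806
yaw 7.1586319652182935
yaw(y) 7.643209834242924
yaw(y) 7.527897643556372
top [ 339  211   60   33 1102] [368.9 226.9] ((369.3584899902344, 226.75469970703125), (19.505199432373047, 59.88920593261719), 74.05460357666016) [[337.88677978515625, 225.60374450683594], [395.4716796875, 209.1509246826172], [400.8302001953125, 227.90565490722656], [343.24530029296875, 244.3584747314453]]
scene [347 197  45  42 937] [368.6 217.4] ((368.672119140625, 217.10655212402344), (19.461605072021484, 52.11101531982422), 50.19443130493164) [[342.42620849609375, 226.3114776611328], [382.458984375, 192.95082092285156], [394.91802978515625, 207.90162658691406], [354.88525390625, 241.2622833251953]]
core z30 [ 545.2 -217.9   30. ] tri (array([ 545.7, -216.5,   32.3]), np.float64(2.313425213831372))
```

```bash
cat >> h.py <<'E'
yawb=np.radians(7.4)
Rb=R.from_euler("ZY",[7.4,-12],degrees=True).as_matrix(); Cb=np.array([531.,172,60])
def bw(p): return Cb+Rb@np.array(p,float)
def stop(th,r=85):
    f=np.radians(18)+th; return bw([-60+r*np.cos(f),0,-6+r*np.sin(f)])
def tool():
    s=status.state(); return s["ee_pos"],R.from_euler("xyz",s["ee_rot"],degrees=True).as_matrix()
def go(tcp_target,jaw_deg=None):
    """shift in tool axes (cm) and turn(rad) to bring TCP to target, jaws to world heading jaw_deg (mod 180)"""
    p,M=tool(); sh=M.T@(np.array(tcp_target)-p)/10
    j=np.degrees(np.arctan2(M[1,1],M[0,1])); out=None
    if jaw_deg is not None:
        d=(jaw_deg-j+90)%180-90; out=-np.radians(d)  # tool x down: +turn = -yaw
    return sh,j,out
E
python3 - <<'E'
from h import *
np.set_printoptions(precision=2,suppress=True)
print(tool())
for th in (0,1.05,1.57):
    for n in("top","scene"): print(th,stop(th),n,proj(n,stop(th)), "low",proj(n,stop(th,36)))
# core axis
a,b=onz("top",(340.6,235.0),30),onz("top",(398.15,218.5),30); print(a,b,np.linalg.norm(a-b),np.degrees(np.arctan2(*(b-a)[1::-1])), (a+b)/2)
p=stop(0); print(go([p[0],p[1],p[2]+70+60],7.4))
for q in ((289,215),(402,279),(272,274),(282,150),(412,135)): print(q,onz("top",q,12))
E
```

```text
(array([ 207.17, -536.03,  291.52]), array([[-0.  ,  0.36, -0.93],
       [ 0.  , -0.93, -0.36],
       [-1.  , -0.  , -0.  ]]))
0 [547.04 174.08  84.16] top [191.   226.49] low [195.62 246.87]
0 [547.04 174.08  84.16] scene [213.28 263.42] low [227.95 285.22]
1.05 [473.8  164.57 126.66] top [190.7  260.39] low [195.62 260.95]
1.05 [473.8  164.57 126.66] scene [235.58 265.18] low [237.63 286.8 ]
1.57 [431.95 159.14 115.3 ] top [194.29 281.37] low [197.05 269.36]
1.57 [431.95 159.14 115.3 ] scene [251.57 283.12] low [244.07 294.25]
[ 527.85 -153.06   30.  ] [ 563.12 -285.43   30.  ] 136.9893615408172 -75.07802561888933 [ 545.49 -219.25   30.  ]
(array([  7.82, -53.97, -57.3 ]), np.float64(-68.86988436592512), np.float64(-1.331160602300741))
(289, 215) [578.07 -37.87  12.  ]
(402, 279) [ 426.97 -290.99   12.  ]
(272, 274) [443.32   3.71  12.  ]
(282, 150) [734.6  -24.59  12.  ]
(412, 135) [ 766.05 -336.34   12.  ]
```

Emit:
{"method": "move_arm", "body": {
  "moves": [
    [[0, -13.5, -14.3], -0.333, -0.12],
    [[0, -27, -28.65], -0.666, -0.12],
    [[0, -54, -57.3], -1.331, -0.12],
    [[0, -54, -57.3], -1.331, -0.12],
    [[0, -54, -57.3], -1.331, -0.12],
    [[0, -54, -57.3], -1.331, -0.12],
    [[0, -54, -57.3], -1.331, -0.12],
    [[0, -54, -57.3], -1.331, -0.12],
    [[0, -54, -57.3], -1.331, -0.12],
    [[0, -54, -57.3], -1.331, -0.12],
    [[0, -54, -57.3], -1.331, -0.12],
    [[0, -54, -57.3], -1.331, -0.12],
    [[0, -54, -57.3], -1.331, -0.12],
    [[0, -54, -57.3], -1.331, -0.12],
    [[0, -54, -57.3], -1.331, -0.12],
    [[0, -54, -57.3], -1.331, -0.12],
    [[0, -54, -57.3], -1.331, -0.12]
  ],
  "force": 10
}}

```text
time_s: 2.22
ee_pos: [546.8, 172.9, 292.5]
ee_rot: [57.5, 90.0, -25.2]
force: [-0.4, -0.7, 0.5]
gripper_width: 40.1
```

Run:
```python
from h import *
np.set_printoptions(precision=2,suppress=True)
p=stop(0); print(tool(), status.state()["qpos"]); print(go([p[0],p[1],p[2]+70],7.4))
for n in("scene","top"): cv2.imwrite(f"pics/{n}1.png",viewer.grab_frame(n)[:,:,::-1])
```

```text
(array([546.85, 172.89, 292.52]), array([[ 0.  ,  0.99,  0.13],
       [-0.  ,  0.13, -0.99],
       [-1.  ,  0.  ,  0.  ]])) [16.4  18.17 89.82 -0.01 72.    9.09]
(array([13.84,  0.03, -0.12]), np.float64(7.309769468541525), np.float64(-0.0015748198597746873))
```

View pics/scene1.png

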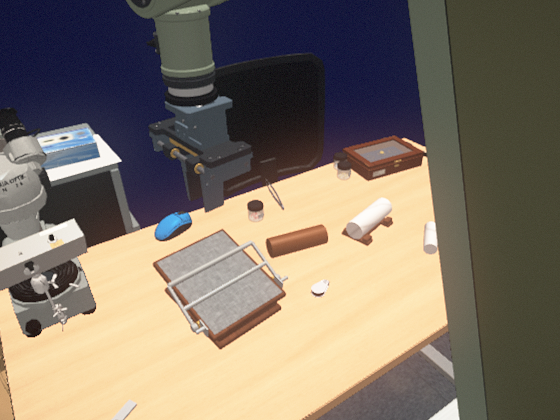

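The gripper is above the frame with the jaws along the slope. Now I lower it to straddle the bar.

Emit:
{"method": "move_arm", "body": {
  "moves": [
    [[4, 0, 0], 0, -0.12],
    [[8, 0, -0.1], 0, -0.12],
    [[11, 0, -0.1], 0, -0.12],
    [[12.5, 0, -0.1], 0, -0.12],
    [[13.3, 0, -0.1], 0, -0.12],
    [[13.8, 0, -0.1], 0, -0.12],
    [[13.8, 0, -0.1], 0, -0.12]
  ]
}}

```text
time_s: 3.2
ee_pos: [547.3, 175.0, 154.7]
ee_rot: [95.0, 89.9, 12.4]
force: [-1.1, 0.1, -0.2]
gripper_width: 40.2
```

Run:
```python
from h import *
ims=[]
for n,(x,y) in(("scene",(210,260)),("top",(190,230))):
    im=viewer.grab_frame(n)[:,:,::-1]; ims.append(cv2.resize(im[y-65:y+65,x-65:x+65],(390,390),interpolation=cv2.INTER_CUBIC))
cv2.imwrite("pics/c2.png",np.hstack(ims)); print(tool()[0],status.state()["force"])
```

```text
[547.37040485 174.99797233 154.98193021] [-0.52240355 -0.55450882  0.03881459]
```

View pics/c2.png

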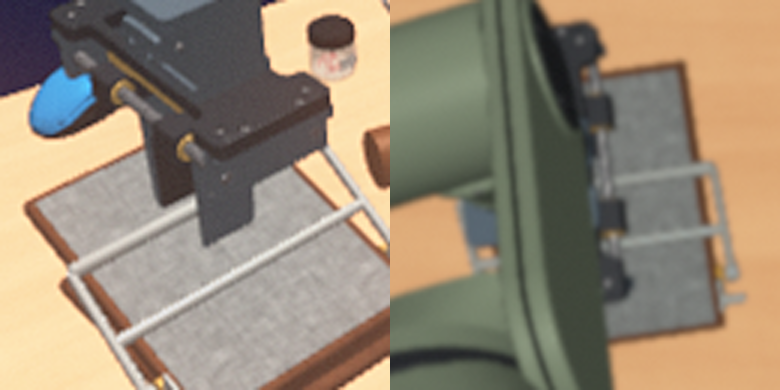

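The scene crop shows the top bar passing between the two fingers, at about crop (200,215). Now I close gently.

Emit:
{"method": "move_arm", "body": {
  "moves": [
    [[0, 0, 0], 0, -1],
    [[0, 0, 0], 0, -1],
    [[0, 0, 0], 0, -1],
    [[0, 0, 0], 0, -1],
    [[0, 0, 0], 0, -1],
    [[0, 0, 0], 0, -1]
  ],
  "force": 10
}}

```text
time_s: 4.05
ee_pos: [547.4, 175.0, 154.4]
ee_rot: [90.7, 89.9, 8.1]
force: [2.1, 0.5, 0.3]
gripper_width: 9.5
```

Run:
```python
from h import *
np.set_printoptions(precision=2,suppress=True)
# arc waypoints relative to current, tool axes: x down, y uphill (horizontal)
p0=stop(0)
for th in np.linspace(0,1.5,16):
    d=stop(th)-p0; print("%.2f"%th, "x %.2f y %.2f"%(-d[2]/10, d[:2]@[np.cos(yawb),np.sin(yawb)]/10))
print(status.state()["gripper_width"],status.state()["force"])
```

```text
0.00 x -0.00 y 0.00
0.10 x -0.71 y -0.46
0.20 x -1.38 y -0.99
0.30 x -1.99 y -1.58
0.40 x -2.53 y -2.24
0.50 x -3.01 y -2.94
0.60 x -3.41 y -3.69
0.70 x -3.74 y -4.47
0.80 x -3.99 y -5.28
0.90 x -4.16 y -6.11
1.00 x -4.24 y -6.96
1.10 x -4.24 y -7.81
1.20 x -4.15 y -8.65
1.30 x -3.98 y -9.49
1.40 x -3.73 y -10.30
1.50 x -3.39 y -11.08
9.470336511744815 [2.12 0.51 0.27]
```

The bar is pinched: width 9.5 mm against the 10 mm bar. I swing along the arc, first to about 0.8 rad, then check.

Emit:
{"method": "move_arm", "body": {
  "moves": [
    [[-0.7, -0.45, 0], 0, -1],
    [[-1.4, -1.0, 0], 0, -1],
    [[-2.0, -1.6, 0], 0, -1],
    [[-2.5, -2.25, 0], 0, -1],
    [[-3.0, -2.95, 0], 0, -1],
    [[-3.4, -3.7, 0], 0, -1],
    [[-3.75, -4.45, 0], 0, -1],
    [[-4.0, -5.3, 0], 0, -1],
    [[-4.0, -5.3, 0], 0, -1]
  ]
}}

```text
time_s: 5.18
ee_pos: [493.0, 167.9, 194.5]
ee_rot: [-84.0, 89.9, -166.6]
force: [1.7, -0.3, 5.7]
gripper_width: 9.8
```

Run:
```python
from h import *
ims=[]
for n,(x,y) in(("scene",(225,260)),("top",(190,230))):
    im=viewer.grab_frame(n)[:,:,::-1]; ims.append(cv2.resize(im[y-65:y+65,x-65:x+65],(390,390),interpolation=cv2.INTER_CUBIC))
cv2.imwrite("pics/c3.png",np.hstack(ims)); print(tool()[0],status.state()["force"])
```

```text
[493.33544568 167.92085044 194.4164652 ] [ 0.84744639 -0.82478928  6.79104479]
```

View pics/c3.png

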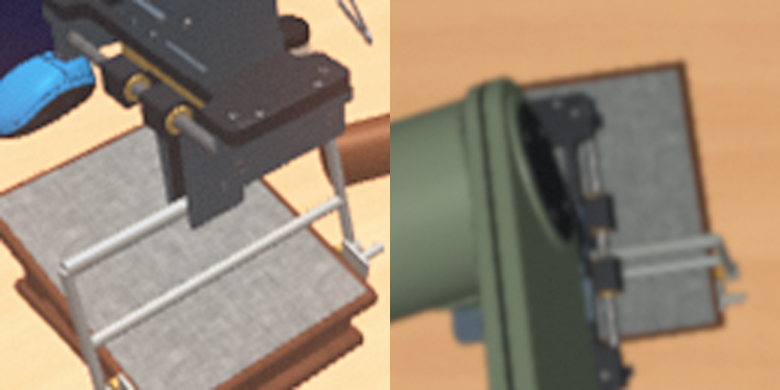

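Emit:
{"method": "move_arm", "body": {
  "moves": [
    [[-0.2, -0.8, 0], 0, -1],
    [[-0.25, -1.7, 0], 0, -1],
    [[-0.25, -2.5, 0], 0, -1],
    [[-0.15, -3.4, 0], 0, -1],
    [[0, -4.2, 0], 0, -1],
    [[0.25, -5.0, 0], 0, -1],
    [[0.45, -5.4, 0], 0, -1],
    [[0.6, -5.8, 0], 0, -1],
    [[0.6, -5.8, 0], 0, -1]
  ]
}}

```text
time_s: 6.4
ee_pos: [436.6, 160.6, 188.0]
ee_rot: [-78.4, 90.0, -161.0]
force: [0.5, 0.3, 1.0]
gripper_width: 9.8
```

Run:
```python
from h import *
ims=[]
for n,(x,y) in(("scene",(235,270)),("top",(190,260))):
    im=viewer.grab_frame(n)[:,:,::-1]; ims.append(cv2.resize(im[y-65:y+65,x-65:x+65],(390,390),interpolation=cv2.INTER_CUBIC))
cv2.imwrite("pics/c4.png",np.hstack(ims)); print(tool()[0],status.state()["force"])
```

```text
[436.79971089 160.61312348 188.14202531] [0.04715327 0.59094235 0.73382502]
```

View pics/c4.png

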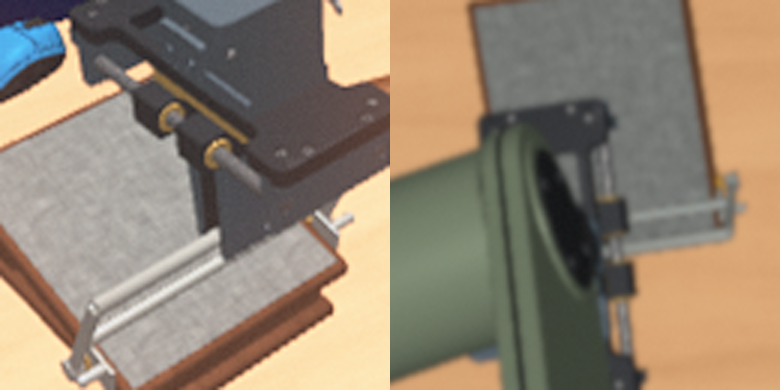

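The frame is well past upright. I ease it the last few mm, open, and rise.

Emit:
{"method": "move_arm", "body": {
  "moves": [
    [[0.2, -0.3, 0], 0, -1],
    [[0.2, -0.4, 0], 0, -1],
    [[0.2, -0.4, 0], 0, -0.12],
    [[0.2, -0.4, 0], 0, -0.12],
    [[0.2, -0.4, 0], 0, -0.12],
    [[0.2, -0.4, 0], 0, -0.12],
    [[0.2, -0.4, 0], 0, -0.12],
    [[-2, -0.4, 0], 0, -0.12],
    [[-6, -0.4, 0], 0, -0.12],
    [[-12, -0.4, 0], 0, -0.12],
    [[-12, -0.4, 0], 0, -0.12]
  ]
}}

```text
time_s: 7.88
ee_pos: [434.9, 160.8, 312.8]
ee_rot: [101.1, 89.4, 18.5]
force: [0.4, -0.3, -0.2]
gripper_width: 40.2
```

Run:
```python
from h import *
np.set_printoptions(precision=2,suppress=True)
ims=[]
for n,(x,y) in(("scene",(235,270)),("top",(190,260))):
    im=viewer.grab_frame(n)[:,:,::-1]; ims.append(cv2.resize(im[y-65:y+65,x-65:x+65],(390,390),interpolation=cv2.INTER_CUBIC))
cv2.imwrite("pics/c5.png",np.hstack(ims)); print(tool()[0],status.state()["force"])
for n in("top","scene"): print(n,[proj(n,stop(1.57)+Rb@np.array([0,y,0])) for y in(-91,91)])
print(go([545.4,-218.2,300],15)); print(status.state()["qpos"])
```

```text
[432.74 160.03 308.33] [-1.31 -0.45 -0.56]
top [array([238.96, 274.7 ]), array([149.43, 288.06])]
scene [array([292.88, 258.81]), array([204.21, 310.99])]
(array([ 0.84,  6.31, 38.96]), np.float64(7.391533903582139), np.float64(-0.13279278440885195))
[ 18.87   7.36 101.93  -0.01  70.67  11.48]
```

View pics/c5.png

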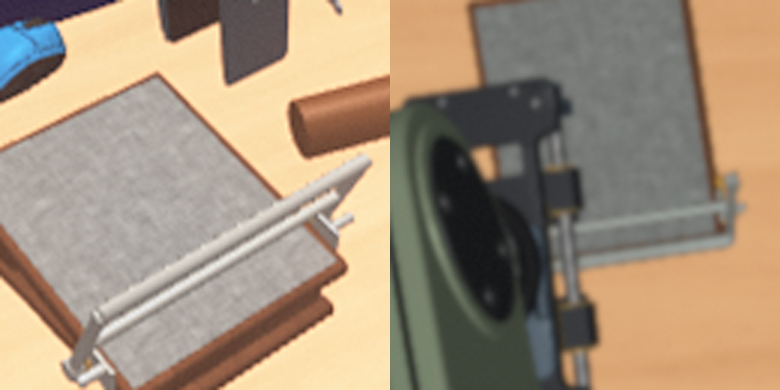

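The frame rests on its pins. Its bar end is at scene px (293,258), against (292.9,258.8) predicted for 1.57 rad. Next, the core.

Emit:
{"method": "move_arm", "body": {
  "moves": [
    [[0.5, 3.1, 19.5], -0.06, 0.65],
    [[0.5, 6.3, 39], -0.133, 0.65],
    [[0.5, 6.3, 39], -0.133, 0.65],
    [[0.5, 6.3, 39], -0.133, 0.65],
    [[0.5, 6.3, 39], -0.133, 0.65],
    [[0.5, 6.3, 39], -0.133, 0.65],
    [[0.5, 6.3, 39], -0.133, 0.65],
    [[0.5, 6.3, 39], -0.133, 0.65],
    [[0.5, 6.3, 39], -0.133, 0.65],
    [[0.5, 6.3, 39], -0.133, 0.65],
    [[0.5, 6.3, 39], -0.133, 0.65],
    [[0.5, 6.3, 39], -0.133, 0.65]
  ]
}}

```text
time_s: 9.48
ee_pos: [545.5, -217.9, 303.5]
ee_rot: [52.2, 90.0, -22.7]
force: [-0.4, 0.3, 0.2]
gripper_width: 75.2
```

Run:
```python
from h import *
np.set_printoptions(precision=2,suppress=True)
for n in("scene","top"): im=viewer.grab_frame(n)[:,:,::-1]; cv2.imwrite(f"pics/{n}6.png",im)
print(tool()[0], go([545.4,-218.2,30+8+60],15)); print(status.state()["qpos"])
```

```text
[ 545.55 -218.27  303.43] (array([20.54, -0.02, -0.01]), np.float64(15.034640037892999), np.float64(0.0006045827142484234))
[-22.93  19.07  86.88  -0.    74.03 -37.96]
```

View pics/scene6.png

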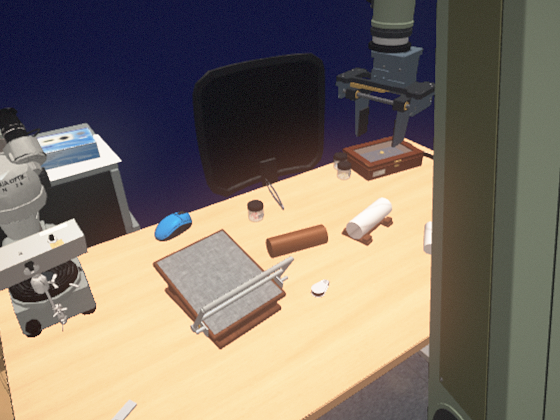

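Emit:
{"method": "move_arm", "body": {
  "moves": [
    [[6, 0, 0], 0, 0.65],
    [[12, 0, 0], 0, 0.65],
    [[16, 0, 0], 0, 0.65],
    [[18.5, 0, 0], 0, 0.65],
    [[19.8, 0, 0], 0, 0.65],
    [[20.5, 0, 0], 0, 0.65],
    [[20.5, 0, 0], 0, 0.65]
  ]
}}

```text
time_s: 10.45
ee_pos: [545.9, -218.7, 98.6]
ee_rot: [46.0, 90.0, -29.0]
force: [-0.3, -0.3, 0.8]
gripper_width: 75.1
```

Run:
```python
from h import *
ims=[]
for n,(x,y) in(("scene",(365,210)),("top",(365,225))):
    im=viewer.grab_frame(n)[:,:,::-1]; ims.append(cv2.resize(im[y-65:y+65,x-65:x+65],(390,390),interpolation=cv2.INTER_CUBIC))
cv2.imwrite("pics/c7.png",np.hstack(ims)); print(tool()[0],status.state()["force"])
```

```text
[ 546.14961974 -218.80930023   99.25872633] [ 0.61774495  0.42487437 -0.15918837]
```

View pics/c7.png

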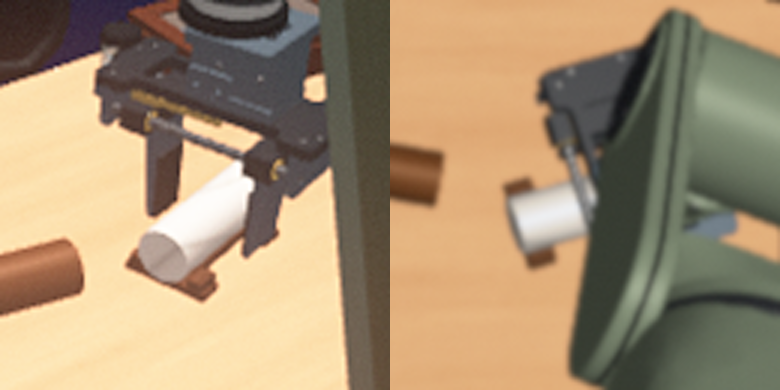

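The scene crop shows the fingers astride the middle of the core, clear of the cradle's end pieces. Now I close.

Emit:
{"method": "move_arm", "body": {
  "moves": [
    [[0, 0, 0], 0, -1],
    [[0, 0, 0], 0, -1],
    [[0, 0, 0], 0, -1],
    [[0, 0, 0], 0, -1],
    [[0, 0, 0], 0, -1],
    [[0, 0, 0], 0, -1],
    [[0, 0, 0], 0, -1]
  ],
  "force": 35
}}

```text
time_s: 11.42
ee_pos: [545.5, -218.6, 98.4]
ee_rot: [-17.3, 90.0, -92.3]
force: [-1.3, 0.2, 3.1]
gripper_width: 43.3
```

Emit:
{"method": "move_arm", "body": {
  "moves": [
    [[-0.5, 0, 0], 0, -1],
    [[-1.5, 0, 0], 0, -1],
    [[-4, 0, 0], 0, -1],
    [[-8, 0, 0], 0, -1],
    [[-13, 0, 0], 0, -1],
    [[-17, 0, 0], 0, -1],
    [[-18, 0, 0], 0, -1],
    [[-18, 0, 0], 0, -1]
  ]
}}

```text
time_s: 12.42
ee_pos: [545.2, -218.4, 277.7]
ee_rot: [-125.3, 90.0, 159.7]
force: [-0.1, -0.1, -4.9]
gripper_width: 42.9
```

Run:
```python
from h import *
np.set_printoptions(precision=2,suppress=True)
im=viewer.grab_frame("scene")[:,:,::-1]; cv2.imwrite("pics/scene8.png",im)
t=bw([-20,0,22]); print("core target",t, "now",tool()[0],status.state()["force"],status.state()["gripper_width"])
print(go([t[0],t[1],278],7.4)); print(status.state()["qpos"])
```

```text
core target [507.06 168.89  77.36] now [ 544.8  -218.22  276.55] [-0.26  0.24 -4.76] 43.23672648705626
(array([ -0.09,   6.38, -38.37]), np.float64(15.011194893419594), np.float64(0.1328404109011508))
[-22.95  20.03  89.39  -0.    70.76 -37.96]
```

View pics/scene8.png

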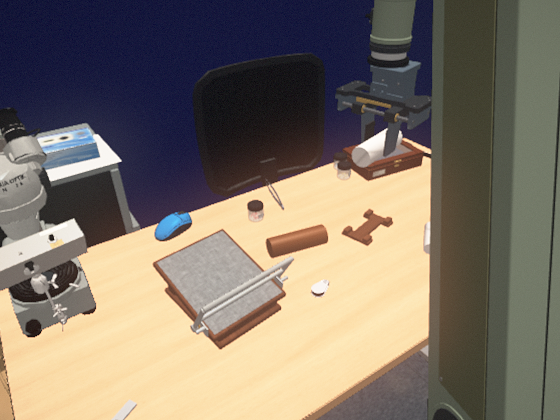

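The core is lifted, pulling about 4.9 N, so roughly 0.5 kg. I carry it over the board.

Emit:
{"method": "move_arm", "body": {
  "moves": [
    [[0, 0.6, -3], 0.01, -1],
    [[0, 1.3, -8], 0.03, -1],
    [[0, 2.2, -13], 0.05, -1],
    [[0, 3.0, -18], 0.07, -1],
    [[0, 3.8, -23], 0.09, -1],
    [[0, 4.7, -28], 0.11, -1],
    [[0, 5.5, -33], 0.12, -1],
    [[0, 6.1, -36.5], 0.133, -1],
    [[0, 6.4, -38.4], 0.133, -1],
    [[0, 6.4, -38.4], 0.133, -1],
    [[0, 6.4, -38.4], 0.133, -1]
  ]
}}

```text
time_s: 13.85
ee_pos: [507.9, 167.9, 277.5]
ee_rot: [-49.3, 89.9, -131.9]
force: [0.2, 0.1, -4.0]
gripper_width: 43.8
```

Run:
```python
from h import *
np.set_printoptions(precision=2,suppress=True)
for n in("scene","top"): im=viewer.grab_frame(n)[:,:,::-1]; cv2.imwrite(f"pics/{n}9.png",im)
t=bw([-20,0,22]); print("core target",t, "now",tool()[0],status.state()["force"],status.state()["gripper_width"])
print(go([t[0],t[1],t[2]+68.4],7.4)); print(status.state()["qpos"])
p=tool()[0]; c=p-[0,0,68.4]
for y in(-65,65): print([proj(n,c+Rb@np.array([0,y,0])) for n in("top","scene")])
```

```text
core target [507.06 168.89  77.36] now [508.03 167.74 277.96] [ 0.31 -0.44 -3.65] 43.3042088015317
(array([13.22, -0.07, -0.14]), np.float64(7.311112224030022), np.float64(-0.0015513843554512395))
[17.06 15.29 96.14 -0.04 68.61  9.76]
[array([214.95, 235.  ]), array([251.44, 200.69])]
[array([143.88, 245.46]), array([184.85, 231.37])]
```

View pics/scene9.png

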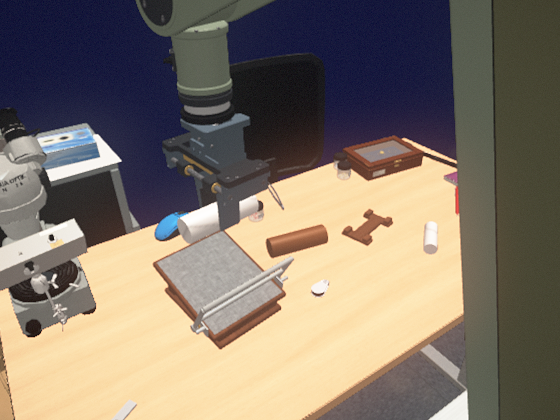

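View pics/top9.png

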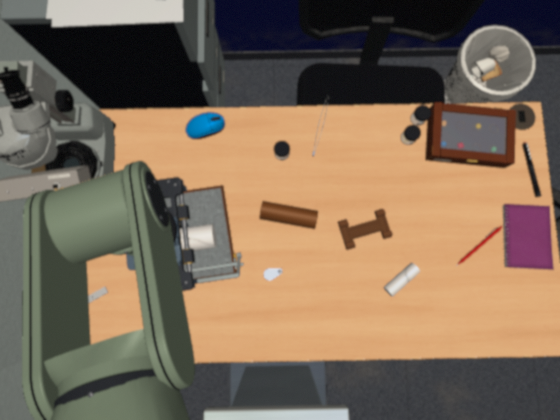

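The predicted core ends match the pictures. At scene px the left end is near (186,231) and the right end near (258,207). In the top view the right end is near (214,236). I lower to about 1 cm above the felt.

Emit:
{"method": "move_arm", "body": {
  "moves": [
    [[3, 0, -0.05], 0, -1],
    [[6, 0, -0.1], 0, -1],
    [[9, 0, -0.1], 0, -1],
    [[11, 0, -0.1], 0, -1],
    [[12, 0, -0.1], 0, -1],
    [[12.2, 0, -0.1], 0, -1],
    [[12.2, 0, -0.1], 0, -1]
  ]
}}

```text
time_s: 14.82
ee_pos: [508.3, 169.8, 157.0]
ee_rot: [95.3, 89.9, 12.6]
force: [0.3, -0.1, -4.8]
gripper_width: 43.6
```

Run:
```python
from h import *
np.set_printoptions(precision=2,suppress=True)
ims=[]
for n,(x,y) in(("scene",(225,260)),("top",(190,240))):
    im=viewer.grab_frame(n)[:,:,::-1]; ims.append(cv2.resize(im[y-65:y+65,x-65:x+65],(390,390),interpolation=cv2.INTER_CUBIC))
cv2.imwrite("pics/c10.png",np.hstack(ims)); t=bw([-20,0,22]);print(tool()[0],status.state()["force"],go([t[0],t[1],t[2]+68.4],7.4))
```

```text
[508.33 169.99 157.13] [-0.23 -0.86 -4.95] (array([ 1.14, -0.14,  0.09]), np.float64(7.385424846413945), np.float64(-0.0002543844190604524))
```

View pics/c10.png

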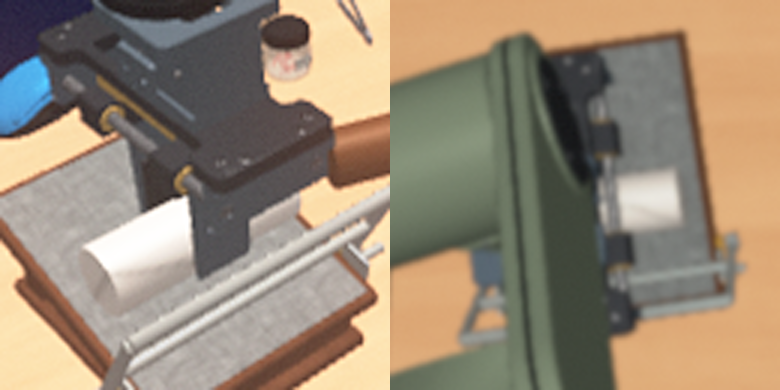

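Emit:
{"method": "move_arm", "body": {
  "moves": [
    [[0.4, 0, 0], 0, -1],
    [[0.8, 0, 0], 0, -1],
    [[1.0, 0, 0], 0, -1],
    [[1.0, 0, 0], 0, -1]
  ]
}}

```text
time_s: 15.42
ee_pos: [507.7, 169.9, 146.0]
ee_rot: [-64.1, 90.0, -146.7]
force: [-0.3, -0.8, -4.2]
gripper_width: 43.3
```

Emit:
{"method": "move_arm", "body": {
  "moves": [
    [[0.1, 0, 0], 0, -1],
    [[0.15, 0, 0], 0, -1],
    [[0.15, 0, 0], 0, -1]
  ]
}}

```text
time_s: 15.8
ee_pos: [507.8, 169.9, 145.8]
ee_rot: [94.7, 90.0, 12.1]
force: [-1.8, -0.8, 4.6]
gripper_width: 43.4
```

The wrist force went from -4.2 to +4.6 N, so the core is on the felt. I open a little and rise slowly.

Emit:
{"method": "move_arm", "body": {
  "moves": [
    [[0, 0, 0], 0, 0.05],
    [[0, 0, 0], 0, 0.05],
    [[0, 0, 0], 0, 0.12],
    [[0, 0, 0], 0, 0.18],
    [[0, 0, 0], 0, 0.18],
    [[0, 0, 0], 0, 0.18],
    [[0, 0, 0], 0, 0.18]
  ],
  "force": 10
}}

```text
time_s: 16.68
ee_pos: [507.8, 169.9, 144.7]
ee_rot: [46.9, 90.0, -35.7]
force: [-0.2, 0.8, -0.1]
gripper_width: 53.8
```

Run:
```python
from h import *
ims=[]
for n,(x,y) in(("scene",(225,260)),("top",(190,240))):
    im=viewer.grab_frame(n)[:,:,::-1]; ims.append(cv2.resize(im[y-65:y+65,x-65:x+65],(390,390),interpolation=cv2.INTER_CUBIC))
cv2.imwrite("pics/c11.png",np.hstack(ims));print(tool()[0],status.state()["force"])
```

```text
[507.80290966 169.91414073 144.71908993] [-1.36882086  0.16009839 -0.74152951]
```

View pics/c11.png

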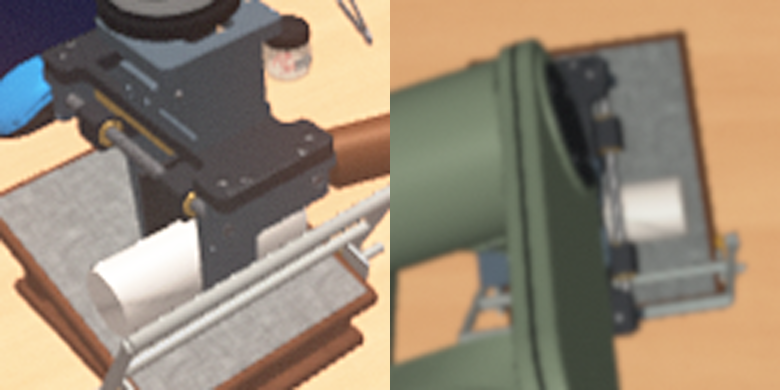

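The core now leans on the downhill finger. I rise slowly so it rolls gently to the stop.

Emit:
{"method": "move_arm", "body": {
  "moves": [
    [[-0.3, 0, 0], 0, 0.18],
    [[-0.6, 0, 0], 0, 0.18],
    [[-0.9, 0, 0], 0, 0.18],
    [[-1.2, 0, 0], 0, 0.18],
    [[-1.5, 0, 0], 0, 0.18],
    [[-1.8, 0, 0], 0, 0.18],
    [[-2.1, 0, 0], 0, 0.18],
    [[-2.4, 0, 0], 0, 0.18],
    [[-2.7, 0, 0], 0, 0.18],
    [[-3.1, 0, 0], 0, 0.18],
    [[-3.6, 0, 0], 0, 0.18],
    [[-4.5, 0, 0], 0, 0.18],
    [[-7, 0, 0], 0, 0.18],
    [[-11, 0, 0], 0, 0.18],
    [[-15, 0, 0], 0, 0.18],
    [[-15, 0, 0], 0, 0.18]
  ]
}}

```text
time_s: 18.77
ee_pos: [509.2, 170.4, 298.7]
ee_rot: [99.4, 89.5, 16.8]
force: [-0.2, 0.7, -0.3]
gripper_width: 54.2
```

Run:
```python
from h import *
np.set_printoptions(precision=2,suppress=True)
im=viewer.grab_frame("scene")[:,:,::-1]; cv2.imwrite("pics/scene12.png",im); print(tool()[0],status.state()["qpos"])
```

```text
[508.2  170.03 296.46] [17.27 14.55 94.41 -0.01 70.83  9.88]
```

View pics/scene12.png

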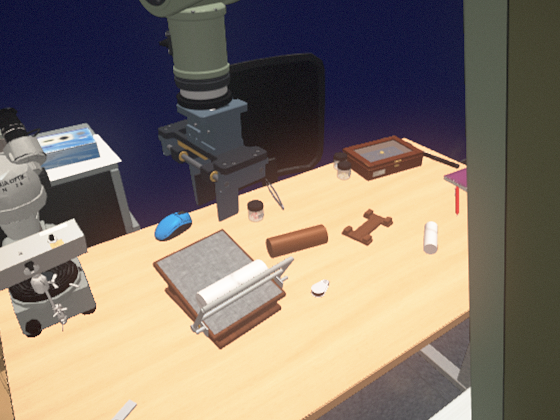

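The core lies against the raised stop. I move the arm aside and check that it is still.

Emit:
{"method": "move_arm", "body": {
  "moves": [
    [[0, 0, 5], 0, 0.18],
    [[0, 0, 10], 0, 0.18],
    [[0, 0, 16], 0, 0.18],
    [[0, 0, 22], 0, 0.18],
    [[0, 0, 25], 0, 0.18],
    [[0, 0, 25], 0, 0.18],
    [[0, 0, 25], 0, 0.18]
  ]
}}

```text
time_s: 19.7
ee_pos: [539.5, -77.4, 293.8]
ee_rot: [-120.6, 89.9, 156.8]
force: [0.0, -0.5, -0.4]
gripper_width: 54.0
```

Run:
```python
from h import *
np.set_printoptions(precision=2,suppress=True)
ims=[]
for n,(x,y) in(("scene",(235,280)),("top",(195,245))):
    a=viewer.grab_frame(n); [viewer.grab_frame(n) for _ in range(4)]; b=viewer.grab_frame(n)
    ca,cb=a[y-65:y+65,x-65:x+65],b[y-65:y+65,x-65:x+65]
    ims.append(cv2.resize(cb[:,:,::-1],(390,390),interpolation=cv2.INTER_CUBIC))
    hsv=cv2.cvtColor(b,cv2.COLOR_RGB2HSV)
    print(n,"absdiff",np.abs(ca.astype(int)-cb).mean(), "pred ends",[proj(n,bw([-45,s,22])) for s in(-65,65)],"jar/loupe", )
    cv2.imwrite(f"pics/{n}13.png",b[:,:,::-1])
cv2.imwrite("pics/c13.png",np.hstack(ims)); print(status.state()["time_s"])
t0=cv2.imread("pics/top0.png").astype(int);t1=cv2.imread("pics/top13.png").astype(int)
s0=cv2.imread("pics/scene0.png").astype(int);s1=cv2.imread("pics/scene13.png").astype(int)
print("jar",np.abs(t0-t1)[138:162,270:295].mean(),np.abs(s0-s1)[200:222,245:268].mean(),"loupe",np.abs(t0-t1)[264:284,260:286].mean(),np.abs(s0-s1)[276:300,308:332].mean())
```

```text
scene absdiff 1.1845562130177514 pred ends [array([263.47, 269.89]), array([203.41, 304.64])] jar/loupe
top absdiff 0.5028007889546351 pred ends [array([225.74, 252.4 ]), array([165.48, 261.32])] jar/loupe
20.3
jar 19.26388888888889 1.3899868247694334 loupe 39.194871794871794 0.8119212962962963
```

View pics/c13.png

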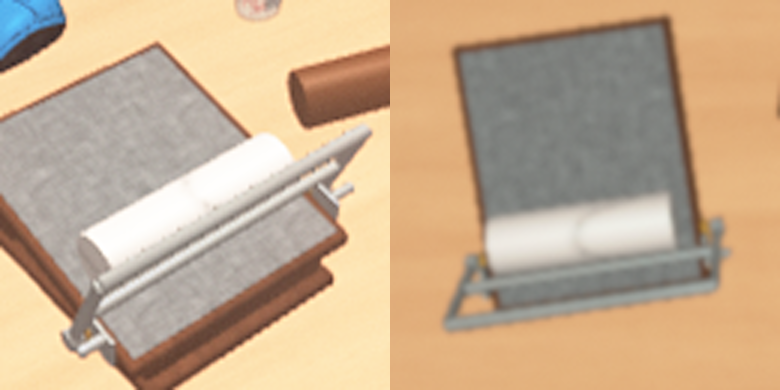

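View pics/top13.png

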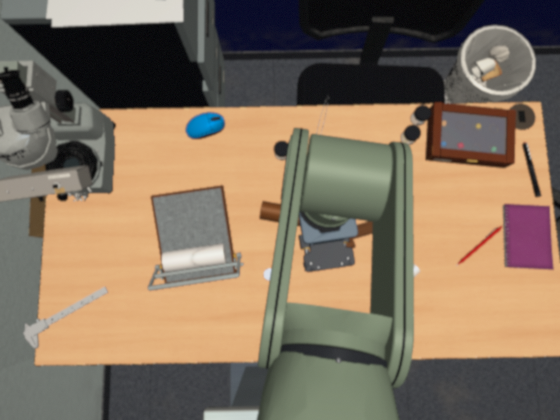

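The core lies flush against the lower bar and the frame is on its pins. Successive frames barely differ (mean 0.5 to 1.2 grey levels). Jar and loupe are unchanged in the scene view; the arm partly covers them in the top view. I hand in.

```bash
python3 -c "
from workcell import env
print(env.job_done())"
```

```text
the job is handed in; nothing more can be done
None
```

The job is done and handed in at about 20 s of the 58 s allowed. I pinched the top bar and swung the frame past upright onto its pins. Then I took the larger white core from its cradle, lowered it crosswise onto the felt at about board x -20 mm, and let go. It rolled down against the stop.

**What the last checks showed:**
- **Frame:** it stayed on the pins by itself. Its bar end was at scene pixel (293,258), against (292.9,258.8) predicted for 1.57 rad.
- **Core:** it lies flush against the lower bar and is fully on the board, about 5 mm off-centre towards the left as the robot faces it. Repeated frames taken over about 0.25 s per camera showed no movement.
- **Jar and loupe:** both are unchanged in the scene view. The same check from the top camera failed for both only because the arm partly covered them there, so it tells nothing either way.
- **Forces:** every wrist-force reading I took stayed under 10 N.

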